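Rack the depositor nozzles in reverse order

TASK

The blue changeover rack gets carried round to the other side of the belt, so move the four steel depositor nozzles from the pads of the white wash rack into its four bays in reverse order: the nozzle at the wash rack's end nearest the robot goes into the bay farthest from the robot, the next one into the next bay, and so on to the last, which goes into the nearest bay. Stand each nozzle upright on its flange, flat on the floor of its own bay and clear of the dividers, without tipping any over.

Things in the scene. Friction and masses are not known exactly. Their poses are not given: they have to be found in the camera images.
- tube_nozzle: Round straight nozzle: above the flange a plain tube 26 mm in diameter up to the top at 80 mm. All nozzles are bright steel, 0.16 kg nominal, on a round foot flange 36 mm in diameter and 6 mm thick; origin at the centre of the underside, z up.
- flat_nozzle: Flat slot nozzle: a stem 16 mm in diameter from 6 to 36 mm height (hidden by the head from above), then a flat block head 36 mm along x and 16 mm along y, from 32 mm up to the top at 72 mm. Grip the head along y (16 mm wide). All nozzles are bright steel, 0.16 kg nominal, on a round foot flange 36 mm in diameter and 6 mm thick; origin at the centre of the underside, z up.
- square_nozzle: Square nozzle: above the flange a square post 24 mm by 24 mm, sides along x and y, up to the top at 64 mm. All nozzles are bright steel, 0.16 kg nominal, on a round foot flange 36 mm in diameter and 6 mm thick; origin at the centre of the underside, z up.
- cone_nozzle: Cone nozzle: above the flange a cone narrowing from 35 mm to 14 mm in diameter at 38 mm height, then a round neck 14 mm in diameter up to the top at 76 mm. Grip it by the neck. All nozzles are bright steel, 0.16 kg nominal, on a round foot flange 36 mm in diameter and 6 mm thick; origin at the centre of the underside, z up.
- wash_rack: Wash rack where the nozzles start: fixed flat white slab 252 (x) by 76 mm (y), 12 mm thick, with four black round pads in a row along x at -87, -29, 29, 87 mm. Origin at the centre of its underside; x runs along the row, away from the robot, turned up to 23 degrees either way. It lies to the left or the right. The nozzles are turned within 10 degrees of it.
- changeover_rack: Destination: fixed blue plastic tray 235 (x) by 64 mm (y) with four white-floored bays in a row along x, centred at -87, -29, 29, 87 mm (y = 0). Each bay is 55 (x) by 58 mm (y) inside, floor 8 mm above the origin; 3 mm walls and dividers rise 8 mm above that floor. Origin at the centre of its underside; x runs along the row, away from the robot, turned up to 23 degrees either way.
- pad_a: One of four alike fixed black rubber discs, 52 mm in diameter, 4 mm thick, on the wash rack; at the start the tube nozzle stands on it (underside of the nozzle 4 mm above this origin). It shows where in the row that nozzle began. Origin at the centre of the disc's underside.
- pad_b: One of four alike fixed black rubber discs, 52 mm in diameter, 4 mm thick, on the wash rack; at the start the flat nozzle stands on it (underside of the nozzle 4 mm above this origin). It shows where in the row that nozzle began. Origin at the centre of the disc's underside.
- pad_c: One of four alike fixed black rubber discs, 52 mm in diameter, 4 mm thick, on the wash rack; at the start the square nozzle stands on it (underside of the nozzle 4 mm above this origin). It shows where in the row that nozzle began. Origin at the centre of the disc's underside.
- pad_d: One of four alike fixed black rubber discs, 52 mm in diameter, 4 mm thick, on the wash rack; at the start the cone nozzle stands on it (underside of the nozzle 4 mm above this origin). It shows where in the row that nozzle began. Origin at the centre of the disc's underside.
Not all that is in view belongs to the job. What is shaped like the cone_nozzle but purple is not meant. Leave any orange or purple look-alike of the changeover_rack alone.

How it is judged:
By the outcome, as a careful person would: the job done as asked, in the order asked, and still so for the second after the job is handed in, with the robot touching nothing.
It also fails if it takes over 115 s, if anything falls off the work surface, if the arm or the gripper's body presses on something with over 40 N, if the wrist force passes 120 N, or if a joint passes its speed limit or range.

ROBOT

A 6-joint arm with a two-finger parallel gripper is mounted at the origin on the work surface. World frame = base frame: x ahead of the robot, y to its left, z up, the work surface at z = 0. Lengths are in m, angles in rad, forces in N, time in s.
With the tool pointing down it reaches from about 0.35 to 0.975 m from the base axis. Payload 4.9 kg.
Tool frame: the origin (TCP) lies at the very end of the fingers, on their centre line; the grasp point (between the pads) lies ctrl.grip_point_offset behind it (ctrl.grip_point_offset is the distance from the TCP to the grasp point, in m); z points along the fingers, y is the line along which they close (so a half turn about z gives the same grasp; the last joint's range is limited). The gripper opens to 85 mm and grips with 20 to 120 N. Pads are 22 mm wide; open, the fingers measure 114 mm over their backs; the gripper's body (76 mm by 85 mm) begins 54 mm behind the grasp point. The pads swing forward as they close: fully open they stand 13 mm farther back than shut.
Start: joints at [-1.46, 0.053, 1.613, -0, 1.476, -0.119], TCP at [0.142, -0.609, 0.231] pointing down, gripper open.
Joint ranges: [-3.01, 3.01], [-1.01, 2.22], [0.06, 2.58], [-1.02, 4.17], [0.09, 2.62], [-3.14, 3.14]. Speed limits (rad/s): [2.57, 2.57, 3.14, 3.14, 3.14, 3.14].

INTERFACE

Orientations are given as a rotation vector (axis times angle).
In Python, from station import ctrl gives the robot as it stands. The module is installed in compiled form; this text tells all that it offers.
- The arm moves only by the tool drive_tool, never from a script. Its argument "steps" is a list of rows, each an object with "translation": the shift along the tool's x, y, z normalised to -1 to 1, where 1 is 4 cm, a list of three; "angular": the turn, a rotation vector about the tool's x, y, z normalised to -1 to 1, where 1 is 8 degrees, a list of three; "gripper": the opening, from 0 (shut) to 1 (fully open). In form: [{"translation": [dx, dy, dz], "angular": [wx, wy, wz], "gripper": gripper}, ...]. A call has 1 to 8 rows; each row shifts and turns the commanded pose from where the row before left it, along the tool's axes as they then stand; what a row does not reach is not made up. A row lasts 1/8 s, in which the tool goes at most 62.5 mm and 10.7 degrees, less where a joint would pass 70% of its speed; a pose out of reach is approached as far as the arm can. A call with a number of a shift or a turn outside -1 to 1 is refused whole. A call with a gripper value outside its range is refused whole. The fingers move at their own pace and stop on an object; "force" is the grip in N (left out, the last holds). Time passes only in rows, so rows that do not move let the fingers close. It gives the time, the measured TCP pose, the force, the opening and the grip force at its end, in the units of the state.
- ctrl.get_obs(): the state, without advancing time (a new reading comes with each control period).
- ctrl.get_image(name): name is "side" or "top"; returns a dict with "color" (400x640x3 uint8, red, green, blue), "depth" (400x640 float32, m along the optical axis (not along the pixel's ray), 0 where there is no reading), "fx", "fy", "cx", "cy" (pixels), "R" (3x3) and "t" (3): a world point X has camera coordinates R X + t. Camera axes: x right, y down, z forward; pixel columns grow to the right and rows downward; lengths in m; the calibration is good to about 2 mm. A picture is of the moment at which its call begins.
- ctrl.finish_job(): hands the job in; it is judged then, once.
The state is a dict: "t": time; "q": joint angles; "dq": joint speeds; "effort": joint torques, N m; "tool_pos": TCP position; "tool_rot": TCP orientation; "contact_force": force on the tool from outside, world axes, zero at the start; "wrist_torque": the same for the moment, N m; "opening": finger opening in m; "grip_force": force on a finger pad.
Only numpy, scipy, OpenCV 4.12 (cv2) and the standard library are available. Lean on these libraries where they do the work, as an engineer would, in place of code of your own. Each camera call takes 0.05 s, during which the arm holds its last target. There are 200 camera calls.

## Working session

There is one attempt and no reset: what is moved stays moved. The work goes in short steps, Python scripts to look and compute and a tool call to move; the robot and the scene stay as the last step left them, time stands still between calls to the robot, and variables do not carry over. Pictures are saved under pics/ and viewed, at most 14 in all, crops included, and the job is handed in when it is done.

Besides the shell and the picture viewer there is one more tool, called as name(argument=value, ...) on one line, values as JSON. drive_tool: Moves the arm, as the interface text tells. Its arguments: {"type":"object","properties":{"steps":{"type":"array"},"force":{"type":"number"}},"required":["steps"]}

```bash
mkdir -p pics; python3 - <<'E'
from station import ctrl
import cv2,numpy as np
print(ctrl.get_obs(), ctrl.grip_point_offset)
for n in("top","side"):
    d=ctrl.get_image(n); np.savez(f"{n}0.npz",**d)
    cv2.imwrite(f"pics/{n}0.png",d["color"][:,:,::-1]); print(n,d["fx"],d["fy"],d["cx"],d["cy"],d["R"],d["t"])
E
```

```text
{'t': 0.0, 'q': array([-1.46003966e+00,  5.33803830e-02,  1.61433431e+00,  2.66218699e-06,
        1.47599737e+00, -1.19017814e-01]), 'dq': array([-0.00169773,  0.00031022, -0.00037364, -0.00133709,  0.00165199,
        0.00025184]), 'effort': array([ 7.23833764e-04, -3.93682694e+01, -3.70170772e+01, -5.08191386e-05,
        6.98800446e-03, -5.40031678e-06]), 'tool_pos': array([ 0.14226778, -0.6079355 ,  0.23002436]), 'tool_rot': array([-3.11877702e+00, -3.59892087e-01, -1.79017500e-05]), 'contact_force': array([ 0.57784454, -0.59000405,  0.22066725]), 'wrist_torque': array([ 0.0818836 , -0.02807579,  0.01517819]), 'grip_force': 0.0, 'opening': 0.08548353061696114} 0.0187
top 398.42587795616515 398.42587795616515 319.134756756189 203.29181771890563 [[ 1.12511124e-03 -9.99993503e-01 -3.42467925e-03]
 [-9.87684025e-01 -5.75430598e-04 -1.56460649e-01]
 [ 1.56457662e-01  3.55853662e-03 -9.87678256e-01]] [0.06683487 0.54594029 0.83105467]
side 377.1060894756531 377.1060894756531 319.8050223016827 199.19771660104288 [[ 0.99957048  0.0276304   0.00976859]
 [ 0.02624935 -0.69587626 -0.71768182]
 [-0.0130321   0.71762998 -0.69630265]] [-0.53555707  0.03750132  0.84864369]
```

View pics/top0.png

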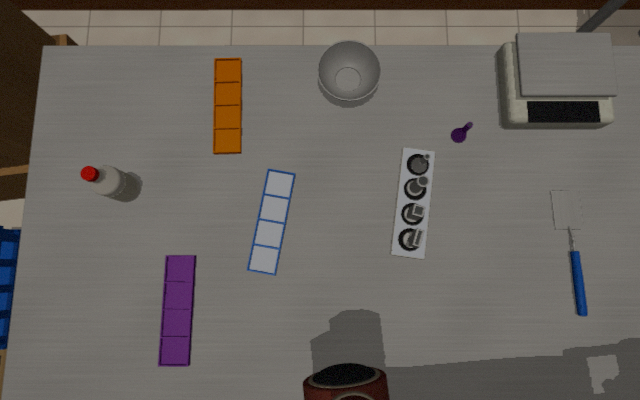

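View pics/side0.png

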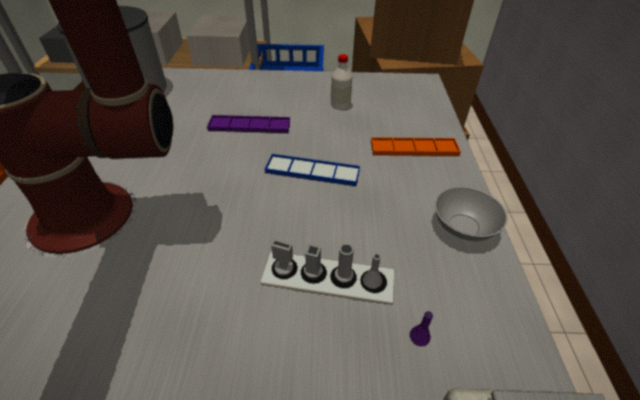

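The top view shows the wash rack at about (413,203), with flat (415,238), square (416,212), tube (422,182) and cone (424,158) running near to far. The blue rack is at (271,222). The look-alikes are the orange rack (228,105), purple rack (178,310) and purple cone (460,133). The white-floored tray with the blue rim fits the changeover rack, and the steel cone on the pad fits the cone nozzle. I'll confirm both in one crop and measure.

```bash
cat > h.py <<'E'
import numpy as np,cv2
def cloud(d):
    v,u=np.mgrid[:400,:640]; z=d["depth"]
    P=np.stack([(u-d["cx"])*z/d["fx"],(v-d["cy"])*z/d["fy"],z],-1)
    W=(P-d["t"])@d["R"]; W[z==0]=np.nan; return W
def ray(d,uv,h):
    uv=np.atleast_2d(uv).astype(float)
    c=np.c_[(uv[:,0]-d["cx"])/d["fx"],(uv[:,1]-d["cy"])/d["fy"],np.ones(len(uv))]@d["R"]
    o=-d["R"].T@d["t"]; return o+c*((h-o[2])/c[:,2])[:,None]
E
python3 - <<'E'
from h import *
im={n:dict(np.load(n+"0.npz")) for n in("top","side")}
t=im["top"]; c=t["color"][:,:,::-1]
cv2.imwrite("pics/crop0.png",cv2.resize(c[140:285,240:440],None,fx=4,fy=4,interpolation=cv2.INTER_CUBIC))
def rect(d,m,h):
    n,l,s,_=cv2.connectedComponentsWithStats(m.astype(np.uint8)); k=1+s[1:,4].argmax()
    cs,_=cv2.findContours((l==k).astype(np.uint8),0,1)
    p=ray(d,cv2.convexHull(np.vstack(cs))[:,0],h)[:,:2]
    r=cv2.minAreaRect((p*1000).astype(np.float32)); b=cv2.boxPoints(r)
    e=max([b[1]-b[0],b[2]-b[1]],key=np.linalg.norm); e=e*np.sign(e[0])
    return np.round(r[0],1),np.round(r[1],1),round(np.degrees(np.arctan2(e[1],e[0])),2)
for n,roi in(("top",((145,290),(235,310))),("side",((145,195),(255,370)))):
    d=im[n];hs=cv2.cvtColor(d["color"],cv2.COLOR_RGB2HSV);R=np.zeros((400,640),bool);R[slice(*roi[0]),slice(*roi[1])]=1
    W=cloud(d)
    m=R&(hs[...,0]>95)&(hs[...,0]<125)&(hs[...,1]>110)
    print(n,"blue",rect(d,m,.016),"z",np.nanpercentile(W[m][:,2],[10,50,90]).round(4))
    f=R&(d["color"].min(2)>150); print(" floor z",np.nanmedian(W[f][:,2]), "floor centroid",np.nanmean(W[f],0).round(4))
    R[:]=0; roi=((140,270),(380,445)) if n=="top" else ((245,305),(255,400)); R[slice(*roi[0]),slice(*roi[1])]=1
    m=R&(d["color"].min(2)>150)&(W[...,2]<.03); print(" white",rect(d,m,.012),"z",np.nanmedian(W[m][:,2]))
    # nozzles: elevated points
    R[:]=0; roi=((140,270),(380,445)) if n=="top" else ((235,305),(255,400)); R[slice(*roi[0]),slice(*roi[1])]=1
    m=(R&(W[...,2]>.065)).astype(np.uint8)
    N,l,s,ce=cv2.connectedComponentsWithStats(m)
    for k in range(1,N):
        if s[k,4]<6: continue
        p=W[l==k]; zt=np.percentile(p[:,2],90); q=p[p[:,2]>zt-.006]
        r=cv2.minAreaRect((q[:,:2]*1000).astype(np.float32))
        print("  noz px",ce[k].round(0),"n",s[k,4],"ztop",zt.round(4),"top c",q.mean(0).round(4),"rect",np.round(r[0],1),np.round(r[1],1),round(r[2],1))
E
```

```text
top blue (array([511.1, 175.4]), array([ 64. , 233.9]), np.float32(-10.41)) z [0.0132 0.0162 0.0181]
 floor z nan floor centroid [nan nan nan]
  return np.nanmean(a, axis, out=out, keepdims=keepdims)
<stdin>:17: RuntimeWarning: Mean of empty slice
Traceback (most recent call last):
ValueError: attempt to get argmax of an empty sequence
```

View pics/crop0.png

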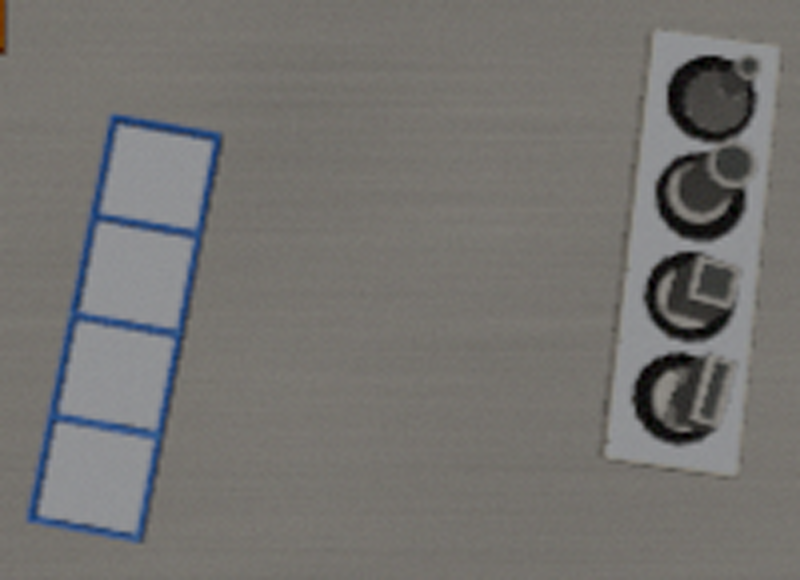

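The crop confirms both. The blue-rimmed tray spans crop (30,120) to (220,540), and from the far end the rack holds cone (712,95), tube (705,190), square (700,290) and flat (690,395), all steel. The white threshold was too high, so I'll lower it.

```bash
python3 - <<'E'
from h import *
im={n:dict(np.load(n+"0.npz")) for n in("top","side")}
print(im["top"]["color"][[200,230,180],[270,265,400]],im["top"]["color"][210,340],im["side"]["color"][[170,285],[315,300]],im["side"]["color"][220,330])
def rect(d,m,h):
    n,l,s,_=cv2.connectedComponentsWithStats(m.astype(np.uint8)); k=1+s[1:,4].argmax()
    cs,_=cv2.findContours((l==k).astype(np.uint8),0,1)
    p=ray(d,cv2.convexHull(np.vstack(cs))[:,0],h)[:,:2]
    r=cv2.minAreaRect((p*1000).astype(np.float32)); b=cv2.boxPoints(r)
    e=max([b[1]-b[0],b[2]-b[1]],key=np.linalg.norm); e=e*np.sign(e[0])
    return np.round(r[0],1),np.round(r[1],1),round(float(np.degrees(np.arctan2(e[1],e[0]))),2)
for n in im:
    d=im[n];g=d["color"].min(2).astype(int);hs=cv2.cvtColor(d["color"],cv2.COLOR_RGB2HSV);W=cloud(d)
    def roi(a,b,c,e):
        R=np.zeros((400,640),bool);R[a:b,c:e]=1;return R
    B=roi(145,290,235,310) if n=="top" else roi(145,195,255,370)
    S=roi(140,270,380,445) if n=="top" else roi(235,305,255,400)
    m=B&(hs[...,0]>95)&(hs[...,0]<125)&(hs[...,1]>110)
    print(n,"blue",rect(d,m,.016))
    th=(128 if n=="top" else 170)
    f=B&(g>th); print(" floor n",f.sum(),"z",np.nanmedian(W[f][:,2]))
    m=S&(g>th)&(W[...,2]<.03); print(" white",rect(d,m,.012),"z",np.nanmedian(W[m][:,2]))
    m=S&(g<45)&(W[...,2]<.03);print(" padz",np.nanmedian(W[m][:,2]))
    N,l,s,ce=cv2.connectedComponentsWithStats((S&(W[...,2]>.062)).astype(np.uint8))
    for k in range(1,N):
        if s[k,4]<5: continue
        p=W[l==k]; zt=np.percentile(p[:,2],85); q=p[p[:,2]>zt-.006]
        r=cv2.minAreaRect((q[:,:2]*1000).astype(np.float32))
        print("  noz px",ce[k].round(0),"n",s[k,4],"ztop",zt.round(4),"top c",q.mean(0).round(4),"rect",np.round(r[0],1),np.round(r[1],1),round(r[2],1))
E
```

```text
[[145 144 148]
 [144 146 148]
 [143 144 140]] [119 115 112] [[176 179 166]
 [179 181 169]] [131 130 119]
top blue (array([511.1, 175.4]), array([ 64. , 233.9]), -10.41)
 floor n 2130 z 0.008512818196300273
 white (array([ 555.1, -146.4]), array([ 73.5, 248.4]), -8.01) z 0.01200991389733451
 padz 0.015990668520499816
  noz px [425. 158.] n 64 ztop 0.0925 top c [ 0.6379 -0.1596  0.0918] rect [ 637.8 -159.9] [12.6 12.3] 83.7
  noz px [421. 182.] n 174 ztop 0.0973 top c [ 0.5847 -0.148   0.0962] rect [ 585.  -147.9] [24.9 24.1] 69.1
  noz px [417. 211.] n 162 ztop 0.0818 top c [ 0.5248 -0.1403  0.0802] rect [ 524.9 -140.9] [24.1 24.4] 74.7
  noz px [417. 238.] n 187 ztop 0.0895 top c [ 0.4679 -0.1357  0.0884] rect [ 468.1 -136. ] [16.4 35.5] 73.7
side blue (array([510.3, 167.2]), array([ 77.7, 233. ]), -10.4)
 floor n 3 z 0.0067353996923287494
 white (array([ 437.4, -146.7]), array([18.6,  5.3]), 85.56) z 0.010454538480853386
 padz 0.014472699996165118
  noz px [281. 249.] n 301 ztop 0.0873 top c [ 0.4687 -0.138   0.0861] rect [ 468.1 -136.5] [17.  36.8] 72.6
  noz px [312. 253.] n 218 ztop 0.0794 top c [ 0.5256 -0.1425  0.0783] rect [ 525.3 -141.4] [23.9 23.8] 74.5
  noz px [345. 254.] n 280 ztop 0.0951 top c [ 0.5849 -0.1502  0.0941] rect [ 585.1 -148.5] [24.3 25.2] 20.5
  noz px [375. 261.] n 112 ztop 0.091 top c [ 0.638  -0.1614  0.0901] rect [ 638.3 -160.3] [13.  12.7] 11.8
```

Both views agree within about 2 mm:

| Item | Position (mm) |
|---|---|
| flat | (468,-136), x axis at -17° |
| square | (525,-141), x axis at -15.5° |
| tube | (585,-148) |
| cone | (638,-160) |
| blue rack | centre (511,175), turned -10.4° |

Bays from near to far are (425.5,191), (482.6,180.6), (539.6,170.2) and (596.7,159.7). I'll turn first, then travel.

```bash
cat > g.py <<'E'
# usage: g.py x y z theta(deg) [mm]: units to go after the turn, tool x at angle theta
import sys,numpy as np
from station import ctrl
from scipy.spatial.transform import Rotation as Ro
o=ctrl.get_obs();x,y,z,th=map(float,sys.argv[1:5]);p=o["tool_pos"]*1000
R=Ro.from_rotvec(o["tool_rot"]).as_matrix();cur=np.degrees(np.arctan2(R[1,0],R[0,0]))
dt=(cur-th+90)%180-90; a=np.radians(cur-dt);D=np.array([x,y,z])-p
u=np.array([D[0]*np.cos(a)+D[1]*np.sin(a),D[0]*np.sin(a)-D[1]*np.cos(a),-D[2]])/40
print("pos",p.round(1),"yaw",cur.round(2),"tool z",R[:,2].round(3),"turn units",(dt/8).round(3),"shift units",u.round(3),"open",o["opening"].round(4),"grip",o["grip_force"],"F",o["contact_force"].round(1),"q",o["q"].round(2),"t",round(o["t"],2))
E
```

drive_tool(steps=[{"translation": [0, 0, 0], "angular": [0, 0, 0.936], "gripper": 1}, {"translation": [0, 0, 0], "angular": [0, 0, 0.936], "gripper": 1}, {"translation": [0, 0, 0], "angular": [0, 0, 0.936], "gripper": 1}, {"translation": [0, 0, 0], "angular": [0, 0, 0.936], "gripper": 1}, {"translation": [0.29, -0.91, 0], "angular": [0, 0, 0], "gripper": 1}, {"translation": [0.29, -0.91, 0], "angular": [0, 0, 0], "gripper": 1}, {"translation": [0.29, -0.91, 0], "angular": [0, 0, 0], "gripper": 1}, {"translation": [0.29, -0.91, 0], "angular": [0, 0, 0], "gripper": 1}], force=45)

```text
t: 1.1
tool_pos: [0.2293, -0.4812, 0.2307]
tool_rot: [-3.107, 0.459, 0.0]
contact_force: [0.8, 0.5, 0.2]
opening: 0.0854
grip_force: 0.0
```

drive_tool(steps=[{"translation": [0.29, -0.91, 0], "angular": [0, 0, 0], "gripper": 1}, {"translation": [0.29, -0.91, 0], "angular": [0, 0, 0], "gripper": 1}, {"translation": [0.29, -0.91, 0], "angular": [0, 0, 0], "gripper": 1}, {"translation": [0.29, -0.91, 0], "angular": [0, 0, 0], "gripper": 1}, {"translation": [0.29, -0.91, 0], "angular": [0, 0, 0], "gripper": 1}, {"translation": [0.29, -0.91, 0], "angular": [0, 0, 0], "gripper": 1}, {"translation": [0.29, -0.91, 0], "angular": [0, 0, 0], "gripper": 1}, {"translation": [0.29, -0.91, 0], "angular": [0, 0, 0], "gripper": 1}])

```text
t: 2.1
tool_pos: [0.4021, -0.2293, 0.2309]
tool_rot: [-3.108, 0.459, 0.001]
contact_force: [0.2, -0.3, -0.2]
opening: 0.0855
grip_force: 0.0
```

```bash
python3 g.py 468.1 -136.3 53 -16.8
```

```text
Traceback (most recent call last):
  File "g.py", line 9, in <module>
    print("pos",p.round(1),"yaw",cur.round(2),"tool z",R[:,2].round(3),"turn units",(dt/8).round(3),"shift units",u.round(3),"open",o["opening"].round(4),"grip",o["grip_force"],"F",o["contact_force"].round(1),"q",o["q"].round(2),"t",round(o["t"],2))
                                                                                                                                    ^^^^^^^^^^^^^^^^^^
AttributeError: 'float' object has no attribute 'round'
```

```bash
sed -i 's/o\["opening"\].round(4)/round(o["opening"],4)/' g.py; python3 g.py 468.1 -136.3 53 -16.8
```

```text
pos [ 402.1 -229.3  230.9] yaw -16.79 tool z [-0.  0. -1.] turn units 0.001 shift units [ 0.907 -2.702  4.447] open 0.0855 grip 0.0 F [ 0.2 -0.3 -0.2] q [-0.68 -0.35  1.98  0.    1.52  1.18] t 2.1
```

drive_tool(steps=[{"translation": [0.302, -0.9, 0], "angular": [0, 0, 0], "gripper": 1}, {"translation": [0.302, -0.9, 0], "angular": [0, 0, 0], "gripper": 1}, {"translation": [0.302, -0.9, 0], "angular": [0, 0, 0], "gripper": 1}, {"translation": [0, 0, 0.6], "angular": [0, 0, 0], "gripper": 1}, {"translation": [0, 0, 0.9], "angular": [0, 0, 0], "gripper": 1}, {"translation": [0, 0, 0.9], "angular": [0, 0, 0], "gripper": 1}, {"translation": [0, 0, 0.6], "angular": [0, 0, 0], "gripper": 1}, {"translation": [0, 0, 0], "angular": [0, 0, 0], "gripper": 1}])

```text
t: 3.1
tool_pos: [0.4656, -0.1367, 0.1086]
tool_rot: [-3.106, 0.458, 0.009]
contact_force: [0.0, -0.5, -0.1]
opening: 0.0856
grip_force: 0.0
```

```bash
python3 g.py 468.1 -136.3 53 -16.8;python3 - <<'E'
from station import ctrl
import cv2
d=ctrl.get_image("side")["color"][:,:,::-1]
cv2.imwrite("pics/s1.png",cv2.resize(d[150:310,220:420],None,fx=3,fy=3))
E
```

```text
pos [ 465.6 -136.7  108.6] yaw -16.79 tool z [-0.005  0.002 -1.   ] turn units 0.002 shift units [ 0.056 -0.028  1.389] open 0.0856 grip 0.0 F [ 0.  -0.5 -0.1] q [-0.44 -0.17  2.04 -0.    1.28  1.42] t 3.1
```

View pics/s1.png

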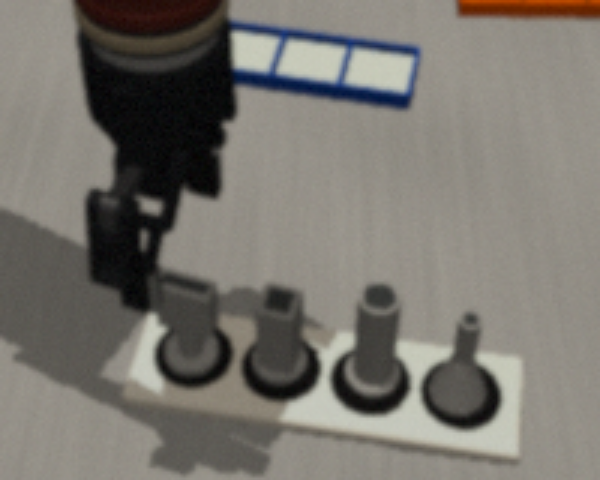

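The side crop shows the open fingers at about (115,250) and (205,180), on either side of the flat head at (187,290). I'll go down and grip.

drive_tool(steps=[{"translation": [0.056, -0.028, 0.5], "angular": [0, 0, 0], "gripper": 1}, {"translation": [0, 0, 0.5], "angular": [0, 0, 0], "gripper": 1}, {"translation": [0, 0, 0.39], "angular": [0, 0, 0], "gripper": 1}, {"translation": [0, 0, 0], "angular": [0, 0, 0], "gripper": 1}, {"translation": [0, 0, 0], "angular": [0, 0, 0], "gripper": 0}, {"translation": [0, 0, 0], "angular": [0, 0, 0], "gripper": 0}, {"translation": [0, 0, 0], "angular": [0, 0, 0], "gripper": 0}, {"translation": [0, 0, 0], "angular": [0, 0, 0], "gripper": 0}])

```text
t: 4.15
tool_pos: [0.4705, -0.1373, 0.0562]
tool_rot: [3.108, -0.459, 0.001]
contact_force: [0.2, -0.4, -1.8]
opening: 0.0155
grip_force: 44.0
```

drive_tool(steps=[{"translation": [0, 0, 0], "angular": [0, 0, 0], "gripper": 0}, {"translation": [0, 0, 0], "angular": [0, 0, 0], "gripper": 0}, {"translation": [0, 0, 0], "angular": [0, 0, 0], "gripper": 0}])

```text
t: 4.53
tool_pos: [0.4705, -0.1373, 0.0562]
tool_rot: [3.108, -0.459, 0.001]
contact_force: [-0.2, 0.9, 4.2]
opening: 0.0154
grip_force: 44.7
```

```bash
python3 g.py 596.7 159.7 45 -16.8
```

```text
pos [ 470.5 -137.3   56.2] yaw -16.79 tool z [ 0.001 -0.    -1.   ] turn units 0.002 shift units [ 0.875 -8.021  0.279] open 0.0154 grip 44.658703207969666 F [-0.2  0.9  4.2] q [-0.44 -0.09  2.07  0.    1.17  1.43] t 4.53
```

drive_tool(steps=[{"translation": [0, 0, -0.4], "angular": [0, 0, 0], "gripper": 0}, {"translation": [0, 0, -0.8], "angular": [0, 0, 0], "gripper": 0}, {"translation": [0, 0, -0.8], "angular": [0, 0, 0], "gripper": 0}, {"translation": [0, 0, -0.8], "angular": [0, 0, 0], "gripper": 0}, {"translation": [0, 0, 0], "angular": [0, 0, -0.4], "gripper": 0}, {"translation": [0, 0, 0], "angular": [0, 0, -0.4], "gripper": 0}, {"translation": [0, 0, 0], "angular": [0, 0, 0], "gripper": 0}])

```text
t: 5.4
tool_pos: [0.4698, -0.1371, 0.1678]
tool_rot: [-3.129, 0.285, 0.001]
contact_force: [0.2, 0.0, -1.6]
opening: 0.0155
grip_force: 44.0
```

```bash
python3 g.py 599 159 48.2 -10.4
```

```text
pos [ 469.8 -137.1  167.8] yaw -10.42 tool z [-0.  0. -1.] turn units -0.003 shift units [ 1.841 -7.864  2.991] open 0.0155 grip 44.02629017829895 F [ 0.2  0.  -1.6] q [-0.44 -0.23  1.99 -0.    1.39  1.32] t 5.4
```

drive_tool(steps=[{"translation": [0.23, -0.983, 0], "angular": [0, 0, 0], "gripper": 0}, {"translation": [0.23, -0.983, 0], "angular": [0, 0, 0], "gripper": 0}, {"translation": [0.23, -0.983, 0], "angular": [0, 0, 0], "gripper": 0}, {"translation": [0.23, -0.983, 0], "angular": [0, 0, 0], "gripper": 0}, {"translation": [0.23, -0.983, 0], "angular": [0, 0, 0], "gripper": 0}, {"translation": [0.23, -0.983, 0], "angular": [0, 0, 0], "gripper": 0}, {"translation": [0.23, -0.983, 0], "angular": [0, 0, 0], "gripper": 0}, {"translation": [0.23, -0.983, 0], "angular": [0, 0, 0], "gripper": 0}])

```text
t: 6.4
tool_pos: [0.5993, 0.1601, 0.1674]
tool_rot: [3.128, -0.286, -0.001]
contact_force: [0.2, 0.2, -1.7]
opening: 0.0152
grip_force: 44.3
```

drive_tool(steps=[{"translation": [0, 0, 0.8], "angular": [0, 0, 0], "gripper": 0}, {"translation": [0, 0, 0.8], "angular": [0, 0, 0], "gripper": 0}, {"translation": [0, 0, 0.6], "angular": [0, 0, 0], "gripper": 0}, {"translation": [0, 0, 0], "angular": [0, 0, 0], "gripper": 0}, {"translation": [0, 0, 0], "angular": [0, 0, 0], "gripper": 0}])

```text
t: 7.02
tool_pos: [0.5999, 0.159, 0.0808]
tool_rot: [-3.128, 0.285, -0.002]
contact_force: [0.5, 1.0, -1.0]
opening: 0.0153
grip_force: 44.6
```

```bash
python3 g.py 599 159 48.2 -10.4;python3 - <<'E'
from station import ctrl
import cv2
d=ctrl.get_image("side")["color"][:,:,::-1]
cv2.imwrite("pics/s2.png",cv2.resize(d[60:220,230:430],None,fx=3,fy=3))
E
```

```text
pos [599.9 159.   80.8] yaw -10.41 tool z [ 0.001  0.    -1.   ] turn units -0.001 shift units [-0.022  0.004  0.816] open 0.0153 grip 44.56307530403137 F [ 0.5  1.  -1. ] q [0.14 0.18 1.74 0.   1.22 1.89] t 7.03
```

View pics/s2.png

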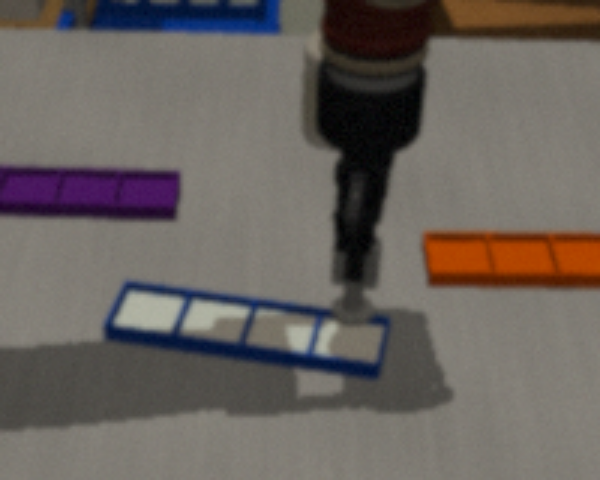

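The flat nozzle hangs above the farthest bay, with its flange at crop (352,310). I'll lower it gently.

drive_tool(steps=[{"translation": [-0.02, 0, 0.4], "angular": [0, 0, 0], "gripper": 0}, {"translation": [0, 0, 0.3], "angular": [0, 0, 0], "gripper": 0}, {"translation": [0, 0, 0.09], "angular": [0, 0, 0], "gripper": 0}, {"translation": [0, 0, 0], "angular": [0, 0, 0], "gripper": 0}, {"translation": [0, 0, 0], "angular": [0, 0, 0], "gripper": 0}])

```text
t: 7.7
tool_pos: [0.5984, 0.1591, 0.0482]
tool_rot: [3.129, -0.284, -0.0]
contact_force: [-1.4, 0.3, 1.7]
opening: 0.0151
grip_force: 45.1
```

drive_tool(steps=[{"translation": [0, 0, 0.01], "angular": [0, 0, 0], "gripper": 0}, {"translation": [0, 0, 0], "angular": [0, 0, 0], "gripper": 0.4}, {"translation": [0, 0, 0], "angular": [0, 0, 0], "gripper": 0.6}, {"translation": [0, 0, 0], "angular": [0, 0, 0], "gripper": 0.8}, {"translation": [0, 0, 0], "angular": [0, 0, 0], "gripper": 0.8}, {"translation": [0, 0, -0.6], "angular": [0, 0, 0], "gripper": 0.9}, {"translation": [0, 0, -0.8], "angular": [0, 0, 0], "gripper": 1}, {"translation": [0, 0, -0.8], "angular": [0, 0, 0], "gripper": 1}])

```text
t: 8.7
tool_pos: [0.5983, 0.159, 0.1364]
tool_rot: [3.129, -0.284, -0.001]
contact_force: [0.5, 0.1, 0.9]
opening: 0.0858
grip_force: 0.0
```

drive_tool(steps=[{"translation": [0, 0, -0.8], "angular": [0, 0, 0], "gripper": 1}, {"translation": [0, 0, 0], "angular": [0, 0, 0.64], "gripper": 1}, {"translation": [0, 0, 0], "angular": [0, 0, 0], "gripper": 1}])

```text
t: 9.07
tool_pos: [0.5986, 0.1591, 0.1681]
tool_rot: [-3.113, 0.422, -0.001]
contact_force: [-1.2, -0.3, 0.3]
opening: 0.0856
grip_force: 0.0
```

```bash
python3 g.py 525.1 -141.2 45 -15.5
```

```text
pos [598.6 159.1 168.1] yaw -15.45 tool z [ 0.001  0.    -1.   ] turn units 0.007 shift units [0.237 7.726 3.078] open 0.0856 grip 0.0 F [-1.2 -0.3  0.3] q [0.14 0.08 1.69 0.   1.37 1.98] t 9.07
```

drive_tool(steps=[{"translation": [0.03, 0.966, 0], "angular": [0, 0, 0], "gripper": 1}, {"translation": [0.03, 0.966, 0], "angular": [0, 0, 0], "gripper": 1}, {"translation": [0.03, 0.966, 0], "angular": [0, 0, 0], "gripper": 1}, {"translation": [0.03, 0.966, 0], "angular": [0, 0, 0], "gripper": 1}, {"translation": [0.03, 0.966, 0], "angular": [0, 0, 0], "gripper": 1}, {"translation": [0.03, 0.966, 0], "angular": [0, 0, 0], "gripper": 1}, {"translation": [0.03, 0.966, 0], "angular": [0, 0, 0], "gripper": 1}, {"translation": [0.03, 0.966, 0], "angular": [0, 0, 0], "gripper": 1}])

```text
t: 10.07
tool_pos: [0.5241, -0.1423, 0.1667]
tool_rot: [-3.113, 0.421, 0.002]
contact_force: [0.5, 0.4, 0.5]
opening: 0.0856
grip_force: 0.0
```

drive_tool(steps=[{"translation": [0, 0, 0.8], "angular": [0, 0, 0], "gripper": 1}, {"translation": [0, 0, 0.7], "angular": [0, 0, 0], "gripper": 1}, {"translation": [0, 0, 0], "angular": [0, 0, 0], "gripper": 1}, {"translation": [0, 0, 0], "angular": [0, 0, 0], "gripper": 1}])

```text
t: 10.58
tool_pos: [0.5254, -0.1414, 0.1083]
tool_rot: [3.113, -0.423, 0.001]
contact_force: [0.2, -0.3, -0.1]
opening: 0.0853
grip_force: 0.0
```

```bash
python3 g.py 525.1 -141.2 45 -15.5;python3 - <<'E'
from station import ctrl
import cv2,numpy as np
d=ctrl.get_image("side")["color"][:,:,::-1]
cv2.imwrite("pics/s3.png",cv2.resize(d[90:310,210:430],None,fx=2.7,fy=2.7))
E
```

```text
pos [ 525.4 -141.4  108.3] yaw -15.46 tool z [ 0.001 -0.    -1.   ] turn units 0.005 shift units [-0.009 -0.002  1.583] open 0.0853 grip 0.0 F [ 0.2 -0.3 -0.1] q [-0.4  -0.03  1.91  0.    1.26  1.44] t 10.57
```

View pics/s3.png

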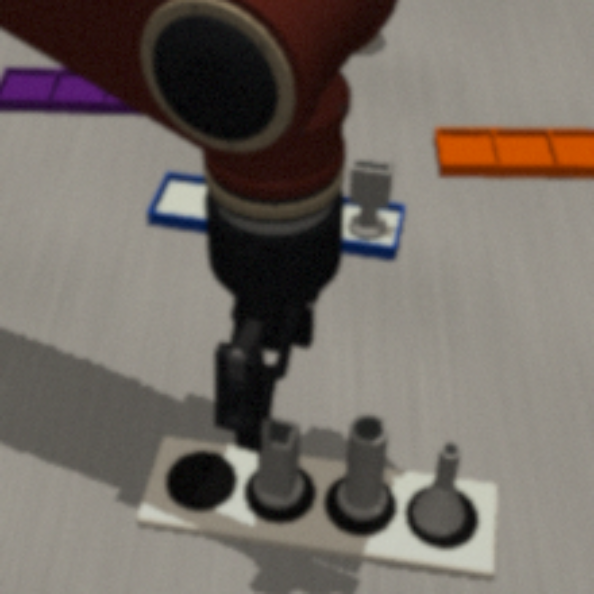

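The flat nozzle stands upright in the farthest bay, flange at crop (370,225). The gripper is over the square nozzle at (280,430). Next I grip the square one.

drive_tool(steps=[{"translation": [-0.01, 0, 0.6], "angular": [0, 0, 0], "gripper": 1}, {"translation": [0, 0, 0.6], "angular": [0, 0, 0], "gripper": 1}, {"translation": [0, 0, 0.38], "angular": [0, 0, 0], "gripper": 1}, {"translation": [0, 0, 0], "angular": [0, 0, 0], "gripper": 1}, {"translation": [0, 0, 0], "angular": [0, 0, 0], "gripper": 0}, {"translation": [0, 0, 0], "angular": [0, 0, 0], "gripper": 0}, {"translation": [0, 0, 0], "angular": [0, 0, 0], "gripper": 0}, {"translation": [0, 0, 0], "angular": [0, 0, 0], "gripper": 0}])

```text
t: 11.62
tool_pos: [0.5251, -0.1415, 0.0452]
tool_rot: [3.113, -0.424, 0.002]
contact_force: [-1.0, -0.3, 2.8]
opening: 0.0238
grip_force: 45.0
```

drive_tool(steps=[{"translation": [0, 0, 0], "angular": [0, 0, 0], "gripper": 0}, {"translation": [0, 0, 0], "angular": [0, 0, 0], "gripper": 0}])

```text
t: 11.88
tool_pos: [0.5251, -0.1414, 0.0452]
tool_rot: [3.113, -0.424, 0.001]
contact_force: [-0.4, 0.3, 5.0]
opening: 0.0234
grip_force: 45.0
```

```bash
python3 g.py 539.6 170.2 37 -10.4
```

```text
pos [ 525.1 -141.4   45.2] yaw -15.5 tool z [ 0.001 -0.    -1.   ] turn units -0.638 shift units [-1.05  -7.729  0.205] open 0.0234 grip 45.024234652519226 F [-0.4  0.3  5. ] q [-0.4   0.05  1.94 -0.    1.14  1.44] t 11.88
```

drive_tool(steps=[{"translation": [0, 0, -0.4], "angular": [0, 0, 0], "gripper": 0}, {"translation": [0, 0, -0.8], "angular": [0, 0, 0], "gripper": 0}, {"translation": [0, 0, -0.8], "angular": [0, 0, 0], "gripper": 0}, {"translation": [0, 0, -0.8], "angular": [0, 0, 0], "gripper": 0}, {"translation": [0, 0, 0], "angular": [0, 0, -0.64], "gripper": 0}])

```text
t: 12.5
tool_pos: [0.5264, -0.1419, 0.1606]
tool_rot: [3.127, -0.28, 0.01]
contact_force: [0.1, 0.2, -2.5]
opening: 0.0238
grip_force: 44.4
```

drive_tool(steps=[{"translation": [-0.131, -0.966, 0], "angular": [0, 0, 0], "gripper": 0}, {"translation": [-0.131, -0.966, 0], "angular": [0, 0, 0], "gripper": 0}, {"translation": [-0.131, -0.966, 0], "angular": [0, 0, 0], "gripper": 0}, {"translation": [-0.131, -0.966, 0], "angular": [0, 0, 0], "gripper": 0}, {"translation": [-0.131, -0.966, 0], "angular": [0, 0, 0], "gripper": 0}, {"translation": [-0.131, -0.966, 0], "angular": [0, 0, 0], "gripper": 0}, {"translation": [-0.131, -0.966, 0], "angular": [0, 0, 0], "gripper": 0}, {"translation": [-0.131, -0.966, 0], "angular": [0, 0, 0], "gripper": 0}])

```text
t: 13.5
tool_pos: [0.5386, 0.1716, 0.1566]
tool_rot: [3.129, -0.284, -0.001]
contact_force: [-0.2, 0.2, -1.9]
opening: 0.0235
grip_force: 44.7
```

drive_tool(steps=[{"translation": [0, 0, 0.8], "angular": [0, 0, 0], "gripper": 0}, {"translation": [0, 0, 0.7], "angular": [0, 0, 0], "gripper": 0}, {"translation": [0, 0, 0.5], "angular": [0, 0, 0], "gripper": 0}, {"translation": [0, 0, 0], "angular": [0, 0, 0], "gripper": 0}, {"translation": [0, 0, 0], "angular": [0, 0, 0], "gripper": 0}])

```text
t: 14.12
tool_pos: [0.54, 0.1704, 0.0777]
tool_rot: [-3.128, 0.285, -0.003]
contact_force: [0.4, -0.0, -1.6]
opening: 0.0237
grip_force: 44.8
```

```bash
python3 g.py 539.6 170.2 37.2 -10.4
```

```text
pos [540.  170.4  77.7] yaw -10.4 tool z [ 0.002  0.    -1.   ] turn units -0.0 shift units [-0.009  0.005  1.012] open 0.0237 grip 44.814924001693726 F [ 0.4 -0.  -1.6] q [0.17 0.06 1.88 0.   1.21 1.93] t 14.12
```

drive_tool(steps=[{"translation": [-0.01, 0, 0.5], "angular": [0, 0, 0], "gripper": 0}, {"translation": [0, 0, 0.4], "angular": [0, 0, 0], "gripper": 0}, {"translation": [0, 0, 0.1], "angular": [0, 0, 0], "gripper": 0}, {"translation": [0, 0, 0], "angular": [0, 0, 0], "gripper": 0}, {"translation": [0, 0, 0], "angular": [0, 0, 0], "gripper": 0}])

```text
t: 14.75
tool_pos: [0.5385, 0.1705, 0.037]
tool_rot: [3.128, -0.284, -0.002]
contact_force: [-4.5, -0.1, 6.3]
opening: 0.0236
grip_force: 46.4
```

drive_tool(steps=[{"translation": [0, 0, -0.01], "angular": [0, 0, 0], "gripper": 0}, {"translation": [0, 0, 0], "angular": [0, 0, 0], "gripper": 0.45}, {"translation": [0, 0, 0], "angular": [0, 0, 0], "gripper": 0.6}, {"translation": [0, 0, 0], "angular": [0, 0, 0], "gripper": 0.8}, {"translation": [0, 0, 0], "angular": [0, 0, 0], "gripper": 0.8}, {"translation": [0, 0, -0.6], "angular": [0, 0, 0], "gripper": 0.9}, {"translation": [0, 0, -0.8], "angular": [0, 0, 0], "gripper": 1}, {"translation": [0, 0, -0.8], "angular": [0, 0, 0], "gripper": 1}])

```text
t: 15.75
tool_pos: [0.5386, 0.1704, 0.1256]
tool_rot: [3.129, -0.284, -0.001]
contact_force: [0.0, 0.5, 0.0]
opening: 0.0857
grip_force: 0.0
```

drive_tool(steps=[{"translation": [0, 0, -0.9], "angular": [0, 0, 0], "gripper": 1}, {"translation": [0, 0, -0.2], "angular": [0, 0, 0], "gripper": 1}, {"translation": [0, 0, 0], "angular": [0, 0, 0], "gripper": 1}])

```text
t: 16.12
tool_pos: [0.5387, 0.1704, 0.1686]
tool_rot: [-3.129, 0.284, -0.0]
contact_force: [-0.1, 0.0, -1.2]
opening: 0.0853
grip_force: 0.0
```

```bash
python3 g.py 585 -148.3 51 -10.4
```

```text
pos [538.7 170.4 168.6] yaw -10.39 tool z [ 0.  0. -1.] turn units 0.002 shift units [2.576 7.629 2.941] open 0.0853 grip 0.0 F [-0.1  0.  -1.2] q [ 0.17 -0.04  1.82  0.    1.37  1.93] t 16.12
```

drive_tool(steps=[{"translation": [0.322, 0.954, 0], "angular": [0, 0, 0], "gripper": 1}, {"translation": [0.322, 0.954, 0], "angular": [0, 0, 0], "gripper": 1}, {"translation": [0.322, 0.954, 0], "angular": [0, 0, 0], "gripper": 1}, {"translation": [0.322, 0.954, 0], "angular": [0, 0, 0], "gripper": 1}, {"translation": [0.322, 0.954, 0], "angular": [0, 0, 0], "gripper": 1}, {"translation": [0.322, 0.954, 0], "angular": [0, 0, 0], "gripper": 1}, {"translation": [0.322, 0.954, 0], "angular": [0, 0, 0], "gripper": 1}, {"translation": [0.322, 0.954, 0], "angular": [0, 0, 0], "gripper": 1}])

```text
t: 17.12
tool_pos: [0.5839, -0.1493, 0.1659]
tool_rot: [-3.127, 0.284, 0.006]
contact_force: [-0.0, -0.2, -0.6]
opening: 0.0855
grip_force: 0.0
```

drive_tool(steps=[{"translation": [0, 0, 0.7], "angular": [0, 0, 0], "gripper": 1}, {"translation": [0, 0, 0.5], "angular": [0, 0, 0], "gripper": 1}, {"translation": [0, 0, 0], "angular": [0, 0, 0], "gripper": 1}, {"translation": [0, 0, 0], "angular": [0, 0, 0], "gripper": 1}])

```text
t: 17.62
tool_pos: [0.5852, -0.1479, 0.1209]
tool_rot: [-3.129, 0.283, 0.0]
contact_force: [0.8, 0.8, 0.9]
opening: 0.0853
grip_force: 0.0
```

```bash
python3 g.py 585 -148.3 51 -10.4;python3 - <<'E'
from station import ctrl
import cv2,numpy as np
d=ctrl.get_image("side")["color"][:,:,::-1]
cv2.imwrite("pics/s4.png",cv2.resize(d[90:310,210:430],None,fx=2.7,fy=2.7))
E
```

```text
pos [ 585.2 -147.9  120.9] yaw -10.34 tool z [-0.  0. -1.] turn units 0.008 shift units [-0.002  0.01   1.748] open 0.0853 grip 0.0 F [0.8 0.8 0.9] q [-0.37  0.09  1.76  0.    1.29  1.38] t 17.62
```

View pics/s4.png

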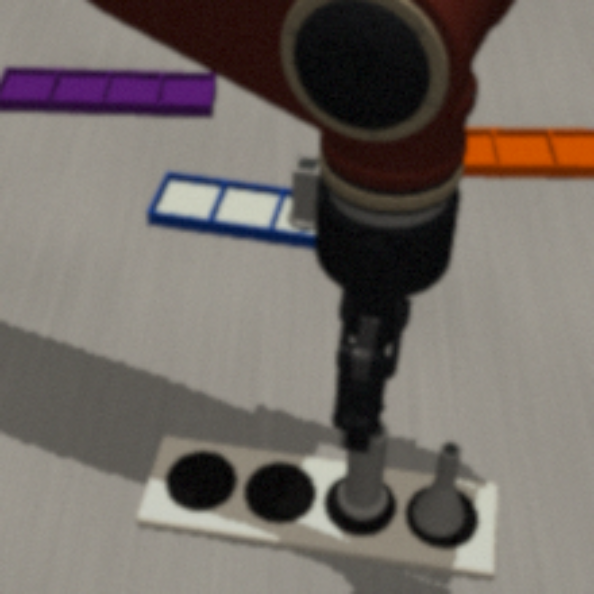

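The square nozzle stands upright in the third bay, partly hidden at crop (305,195). The gripper is over the tube at (367,440). Next I grip the tube.

drive_tool(steps=[{"translation": [0, 0.01, 0.7], "angular": [0, 0, 0], "gripper": 1}, {"translation": [0, 0, 0.7], "angular": [0, 0, 0], "gripper": 1}, {"translation": [0, 0, 0.35], "angular": [0, 0, 0], "gripper": 1}, {"translation": [0, 0, 0], "angular": [0, 0, 0], "gripper": 1}, {"translation": [0, 0, 0], "angular": [0, 0, 0], "gripper": 0}, {"translation": [0, 0, 0], "angular": [0, 0, 0], "gripper": 0}, {"translation": [0, 0, 0], "angular": [0, 0, 0], "gripper": 0}, {"translation": [0, 0, 0], "angular": [0, 0, 0], "gripper": 0}])

```text
t: 18.68
tool_pos: [0.5856, -0.1489, 0.0517]
tool_rot: [3.129, -0.284, 0.002]
contact_force: [0.3, 0.4, 2.8]
opening: 0.025
grip_force: 44.1
```

drive_tool(steps=[{"translation": [0, 0, 0], "angular": [0, 0, 0], "gripper": 0}, {"translation": [0, 0, 0], "angular": [0, 0, 0], "gripper": 0}])

```text
t: 18.92
tool_pos: [0.5856, -0.1489, 0.0517]
tool_rot: [3.129, -0.284, 0.002]
contact_force: [-0.7, 0.8, 5.1]
opening: 0.0249
grip_force: 44.2
```

```bash
python3 g.py 482.6 180.6 43.2 -10.4
```

```text
pos [ 585.6 -148.9   51.7] yaw -10.38 tool z [ 0.001 -0.    -1.   ] turn units 0.002 shift units [-4.02  -7.638  0.213] open 0.0249 grip 44.22224164009094 F [-0.7  0.8  5.1] q [-0.37  0.18  1.79  0.    1.17  1.38] t 18.93
```

drive_tool(steps=[{"translation": [0, 0, -0.4], "angular": [0, 0, 0], "gripper": 0}, {"translation": [0, 0, -0.8], "angular": [0, 0, 0], "gripper": 0}, {"translation": [0, 0, -0.8], "angular": [0, 0, 0], "gripper": 0}, {"translation": [0, 0, -0.8], "angular": [0, 0, 0], "gripper": 0}, {"translation": [0, 0, 0], "angular": [0, 0, 0], "gripper": 0}, {"translation": [-0.447, -0.849, 0], "angular": [0, 0, 0], "gripper": 0}])

```text
t: 19.68
tool_pos: [0.5731, -0.1132, 0.1618]
tool_rot: [3.128, -0.289, -0.002]
contact_force: [0.4, 1.3, -1.8]
opening: 0.0251
grip_force: 44.5
```

drive_tool(steps=[{"translation": [-0.447, -0.849, 0], "angular": [0, 0, 0], "gripper": 0}, {"translation": [-0.447, -0.849, 0], "angular": [0, 0, 0], "gripper": 0}, {"translation": [-0.447, -0.849, 0], "angular": [0, 0, 0], "gripper": 0}, {"translation": [-0.447, -0.849, 0], "angular": [0, 0, 0], "gripper": 0}, {"translation": [-0.447, -0.849, 0], "angular": [0, 0, 0], "gripper": 0}, {"translation": [-0.447, -0.849, 0], "angular": [0, 0, 0], "gripper": 0}, {"translation": [-0.447, -0.849, 0], "angular": [0, 0, 0], "gripper": 0}, {"translation": [-0.447, -0.849, 0], "angular": [0, 0, 0], "gripper": 0}])

```text
t: 20.68
tool_pos: [0.48, 0.1816, 0.1605]
tool_rot: [3.128, -0.284, -0.005]
contact_force: [-0.0, -0.1, -2.1]
opening: 0.025
grip_force: 44.5
```

drive_tool(steps=[{"translation": [0, 0, 0.8], "angular": [0, 0, 0], "gripper": 0}, {"translation": [0, 0, 0.7], "angular": [0, 0, 0], "gripper": 0}, {"translation": [0, 0, 0.5], "angular": [0, 0, 0], "gripper": 0}, {"translation": [0, 0, 0], "angular": [0, 0, 0], "gripper": 0}, {"translation": [0, 0, 0], "angular": [0, 0, 0], "gripper": 0}])

```text
t: 21.3
tool_pos: [0.4817, 0.1807, 0.0827]
tool_rot: [3.129, -0.284, -0.001]
contact_force: [-0.6, 0.1, -2.0]
opening: 0.025
grip_force: 44.6
```

```bash
python3 g.py 482.6 180.6 43.7 -10.4
```

```text
pos [481.7 180.7  82.7] yaw -10.39 tool z [-0.001 -0.    -1.   ] turn units 0.001 shift units [ 0.024 -0.001  0.976] open 0.025 grip 44.641817808151245 F [-0.6  0.1 -2. ] q [ 0.21 -0.07  1.99 -0.    1.22  1.97] t 21.3
```

drive_tool(steps=[{"translation": [0.02, 0, 0.5], "angular": [0, 0, 0], "gripper": 0}, {"translation": [0, 0, 0.37], "angular": [0, 0, 0], "gripper": 0}, {"translation": [0, 0, 0.09], "angular": [0, 0, 0], "gripper": 0}, {"translation": [0, 0, 0], "angular": [0, 0, 0], "gripper": 0}, {"translation": [0, 0, 0], "angular": [0, 0, 0], "gripper": 0}])

```text
t: 21.92
tool_pos: [0.4832, 0.1808, 0.0452]
tool_rot: [-3.128, 0.284, -0.002]
contact_force: [-0.6, -0.1, -1.4]
opening: 0.0249
grip_force: 44.6
```

Still hanging about 1.5 mm up, so I lower further.

drive_tool(steps=[{"translation": [0, 0, 0.03], "angular": [0, 0, 0], "gripper": 0}, {"translation": [0, 0, 0.01], "angular": [0, 0, 0], "gripper": 0}, {"translation": [0, 0, 0], "angular": [0, 0, 0], "gripper": 0}])

```text
t: 22.3
tool_pos: [0.4831, 0.1808, 0.0437]
tool_rot: [-3.128, 0.284, -0.002]
contact_force: [-1.1, -0.9, 3.1]
opening: 0.025
grip_force: 45.0
```

drive_tool(steps=[{"translation": [0, 0, 0], "angular": [0, 0, 0], "gripper": 0.45}, {"translation": [0, 0, 0], "angular": [0, 0, 0], "gripper": 0.6}, {"translation": [0, 0, 0], "angular": [0, 0, 0], "gripper": 0.8}, {"translation": [0, 0, 0], "angular": [0, 0, 0], "gripper": 0.8}, {"translation": [0, 0, -0.6], "angular": [0, 0, 0], "gripper": 0.9}, {"translation": [0, 0, -0.9], "angular": [0, 0, 0], "gripper": 1}, {"translation": [0, 0, -0.9], "angular": [0, 0, 0], "gripper": 1}, {"translation": [0, 0, -0.8], "angular": [0, 0, 0], "gripper": 1}])

```text
t: 23.3
tool_pos: [0.4827, 0.1807, 0.1723]
tool_rot: [-3.128, 0.284, -0.001]
contact_force: [0.0, 0.1, 0.2]
opening: 0.0858
grip_force: 0.0
```

drive_tool(steps=[{"translation": [0, 0, 0], "angular": [0, 0, 0], "gripper": 1}, {"translation": [0, 0, 0], "angular": [0, 0, 0], "gripper": 1}])

```text
t: 23.55
tool_pos: [0.4821, 0.1806, 0.1698]
tool_rot: [3.128, -0.284, -0.002]
contact_force: [0.2, 0.1, 0.4]
opening: 0.0856
grip_force: 0.0
```

```bash
python3 g.py 638 -160.1 58 -10.4
```

```text
pos [482.1 180.6 169.8] yaw -10.39 tool z [-0.001 -0.    -1.   ] turn units 0.002 shift units [5.372 7.673 2.795] open 0.0856 grip 0.0 F [0.2 0.1 0.4] q [ 0.21 -0.17  1.93  0.    1.38  1.97] t 23.55
```

drive_tool(steps=[{"translation": [0.537, 0.767, 0], "angular": [0, 0, 0], "gripper": 1}, {"translation": [0.537, 0.767, 0], "angular": [0, 0, 0], "gripper": 1}, {"translation": [0.537, 0.767, 0], "angular": [0, 0, 0], "gripper": 1}, {"translation": [0.537, 0.767, 0], "angular": [0, 0, 0], "gripper": 1}, {"translation": [0.537, 0.767, 0], "angular": [0, 0, 0], "gripper": 1}, {"translation": [0.537, 0.767, 0], "angular": [0, 0, 0], "gripper": 1}, {"translation": [0.537, 0.767, 0], "angular": [0, 0, 0], "gripper": 1}, {"translation": [0.537, 0.767, 0], "angular": [0, 0, 0], "gripper": 1}])

```text
t: 24.55
tool_pos: [0.6066, -0.0926, 0.1681]
tool_rot: [-3.128, 0.284, 0.006]
contact_force: [0.1, -0.1, 0.2]
opening: 0.0852
grip_force: 0.0
```

drive_tool(steps=[{"translation": [0.537, 0.767, 0], "angular": [0, 0, 0], "gripper": 1}, {"translation": [0.537, 0.767, 0], "angular": [0, 0, 0], "gripper": 1}, {"translation": [0, 0, 0], "angular": [0, 0, 0], "gripper": 1}, {"translation": [0, 0, 0.7], "angular": [0, 0, 0], "gripper": 1}, {"translation": [0, 0, 0.5], "angular": [0, 0, 0], "gripper": 1}, {"translation": [0, 0, 0], "angular": [0, 0, 0], "gripper": 1}, {"translation": [0, 0, 0], "angular": [0, 0, 0], "gripper": 1}])

```text
t: 25.42
tool_pos: [0.6387, -0.1594, 0.1233]
tool_rot: [3.129, -0.284, 0.0]
contact_force: [0.5, -0.5, 0.8]
opening: 0.0852
grip_force: 0.0
```

```bash
python3 g.py 638 -160.1 58 -10.4;python3 - <<'E'
from station import ctrl
import cv2,numpy as np
d=ctrl.get_image("side")["color"][:,:,::-1]
cv2.imwrite("pics/s5.png",cv2.resize(d[90:310,210:430],None,fx=2.7,fy=2.7))
E
```

```text
pos [ 638.7 -159.4  123.3] yaw -10.36 tool z [ 0. -0. -1.] turn units 0.006 shift units [-0.015  0.019  1.632] open 0.0852 grip 0.0 F [ 0.5 -0.5  0.8] q [-0.36  0.21  1.62  0.    1.31  1.39] t 25.43
```

View pics/s5.png

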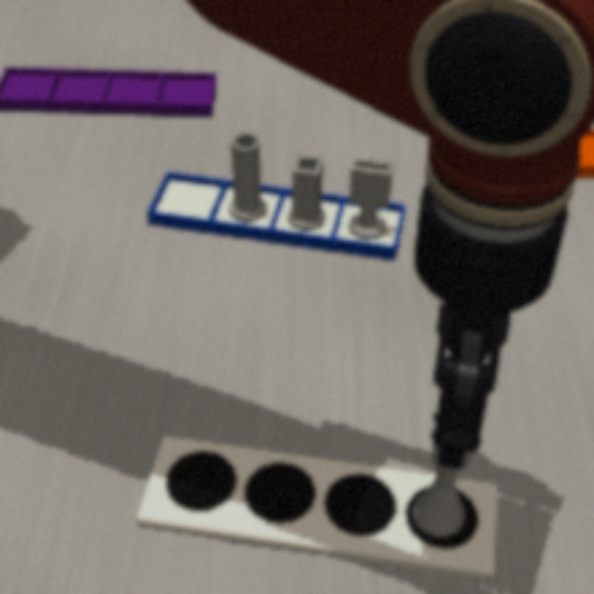

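The tube (247,205), square (305,215) and flat (368,225) stand upright in bays 2 to 4. The gripper is over the cone at (440,500). Next I grip the cone by its neck.

drive_tool(steps=[{"translation": [-0.01, 0.02, 0.7], "angular": [0, 0, 0], "gripper": 1}, {"translation": [0, 0, 0.6], "angular": [0, 0, 0], "gripper": 1}, {"translation": [0, 0, 0.33], "angular": [0, 0, 0], "gripper": 1}, {"translation": [0, 0, 0], "angular": [0, 0, 0], "gripper": 1}, {"translation": [0, 0, 0], "angular": [0, 0, 0], "gripper": 0}, {"translation": [0, 0, 0], "angular": [0, 0, 0], "gripper": 0}, {"translation": [0, 0, 0], "angular": [0, 0, 0], "gripper": 0}, {"translation": [0, 0, 0], "angular": [0, 0, 0], "gripper": 0}])

```text
t: 26.48
tool_pos: [0.6383, -0.1605, 0.0581]
tool_rot: [-3.129, 0.284, -0.001]
contact_force: [-0.1, 2.4, 9.6]
opening: 0.013
grip_force: 46.3
```

drive_tool(steps=[{"translation": [0, 0, 0], "angular": [0, 0, 0], "gripper": 0}, {"translation": [0, 0, 0], "angular": [0, 0, 0], "gripper": 0}])

```text
t: 26.72
tool_pos: [0.6384, -0.1605, 0.0582]
tool_rot: [3.129, -0.284, 0.001]
contact_force: [-0.1, 0.5, 2.5]
opening: 0.0123
grip_force: 43.8
```

```bash
python3 g.py 425.5 191.1 50 -10.4
```

```text
pos [ 638.4 -160.5   58.2] yaw -10.38 tool z [ 0.001 -0.    -1.   ] turn units 0.002 shift units [-6.821 -7.686  0.205] open 0.0123 grip 43.77650856971741 F [-0.1  0.5  2.5] q [-0.36  0.28  1.66  0.    1.2   1.39] t 26.73
```

drive_tool(steps=[{"translation": [0, 0, -0.4], "angular": [0, 0, 0], "gripper": 0}, {"translation": [0, 0, -0.8], "angular": [0, 0, 0], "gripper": 0}, {"translation": [0, 0, -0.8], "angular": [0, 0, 0], "gripper": 0}, {"translation": [0, 0, -0.8], "angular": [0, 0, 0], "gripper": 0}, {"translation": [0, 0, 0], "angular": [0, 0, 0], "gripper": 0}, {"translation": [-0.62, -0.699, 0], "angular": [0, 0, 0], "gripper": 0}, {"translation": [-0.62, -0.699, 0], "angular": [0, 0, 0], "gripper": 0}, {"translation": [-0.62, -0.699, 0], "angular": [0, 0, 0], "gripper": 0}])

```text
t: 27.72
tool_pos: [0.5782, -0.0636, 0.1674]
tool_rot: [-3.128, 0.285, 0.005]
contact_force: [-0.2, 1.4, -1.1]
opening: 0.0128
grip_force: 43.9
```

drive_tool(steps=[{"translation": [-0.62, -0.699, 0], "angular": [0, 0, 0], "gripper": 0}, {"translation": [-0.62, -0.699, 0], "angular": [0, 0, 0], "gripper": 0}, {"translation": [-0.62, -0.699, 0], "angular": [0, 0, 0], "gripper": 0}, {"translation": [-0.62, -0.699, 0], "angular": [0, 0, 0], "gripper": 0}, {"translation": [-0.62, -0.699, 0], "angular": [0, 0, 0], "gripper": 0}, {"translation": [-0.62, -0.699, 0], "angular": [0, 0, 0], "gripper": 0}, {"translation": [-0.62, -0.699, 0], "angular": [0, 0, 0], "gripper": 0}, {"translation": [-0.62, -0.699, 0], "angular": [0, 0, 0], "gripper": 0}])

```text
t: 28.72
tool_pos: [0.4234, 0.1918, 0.1677]
tool_rot: [3.128, -0.285, -0.004]
contact_force: [1.4, 0.6, -1.3]
opening: 0.0129
grip_force: 43.9
```

drive_tool(steps=[{"translation": [0, 0, 0.7], "angular": [0, 0, 0], "gripper": 0}, {"translation": [0, 0, 0.7], "angular": [0, 0, 0], "gripper": 0}, {"translation": [0, 0, 0.5], "angular": [0, 0, 0], "gripper": 0}, {"translation": [0, 0, 0], "angular": [0, 0, 0], "gripper": 0}, {"translation": [0, 0, 0], "angular": [0, 0, 0], "gripper": 0}])

```text
t: 29.35
tool_pos: [0.4252, 0.1911, 0.0938]
tool_rot: [3.129, -0.284, -0.0]
contact_force: [-0.3, -0.7, -0.8]
opening: 0.0127
grip_force: 44.0
```

```bash
python3 g.py 425.5 191.1 50.2 -10.4;python3 - <<'E'
from station import ctrl
import cv2,numpy as np
d=ctrl.get_image("side")["color"][:,:,::-1]
cv2.imwrite("pics/s6.png",cv2.resize(d[60:210,210:410],None,fx=4,fy=4))
E
```

```text
pos [425.2 191.1  93.8] yaw -10.39 tool z [-0. -0. -1.] turn units 0.001 shift units [ 9.000e-03 -1.000e-03  1.089e+00] open 0.0127 grip 44.04912829399109 F [-0.3 -0.7 -0.8] q [ 0.26 -0.21  2.1   0.    1.25  2.01] t 29.35
```

View pics/s6.png

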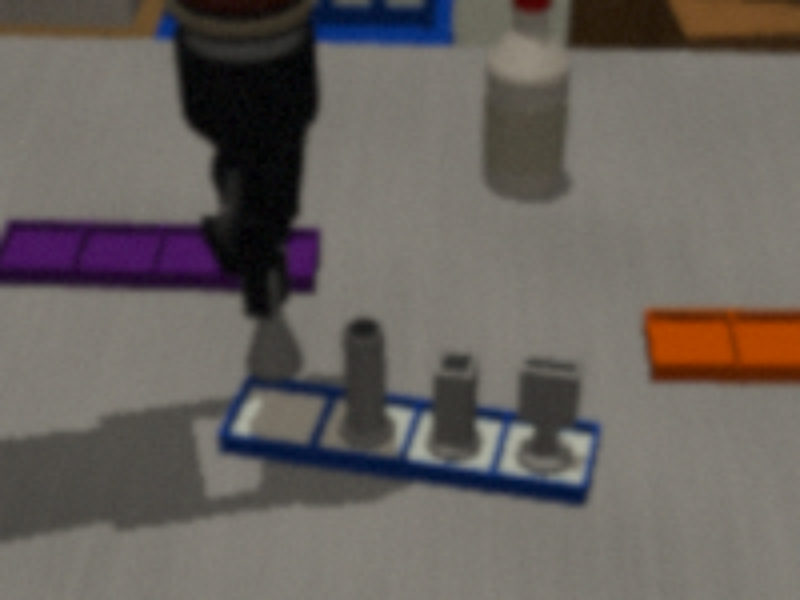

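The cone hangs upright at (273,350) over the nearest bay, and the other three stand well. I'll lower in small steps.

drive_tool(steps=[{"translation": [0.01, 0, 0.5], "angular": [0, 0, 0], "gripper": 0}, {"translation": [0, 0, 0.4], "angular": [0, 0, 0], "gripper": 0}, {"translation": [0, 0, 0.08], "angular": [0, 0, 0], "gripper": 0}, {"translation": [0, 0, 0], "angular": [0, 0, 0], "gripper": 0}, {"translation": [0, 0, 0], "angular": [0, 0, 0], "gripper": 0}])

```text
t: 30.02
tool_pos: [0.4262, 0.1913, 0.0553]
tool_rot: [-3.128, 0.284, -0.002]
contact_force: [-0.3, -0.2, -1.5]
opening: 0.0128
grip_force: 44.1
```

drive_tool(steps=[{"translation": [0, 0, 0.08], "angular": [0, 0, 0], "gripper": 0}, {"translation": [0, 0, 0.04], "angular": [0, 0, 0], "gripper": 0}, {"translation": [0, 0, 0], "angular": [0, 0, 0], "gripper": 0}, {"translation": [0, 0, 0], "angular": [0, 0, 0], "gripper": 0}])

```text
t: 30.52
tool_pos: [0.4259, 0.1912, 0.0502]
tool_rot: [-3.128, 0.284, -0.001]
contact_force: [-0.7, 0.2, 2.0]
opening: 0.0126
grip_force: 44.3
```

Contact. Releasing, rising and backing away toward the start side.

drive_tool(steps=[{"translation": [0, 0, 0], "angular": [0, 0, 0], "gripper": 0.35}, {"translation": [0, 0, 0], "angular": [0, 0, 0], "gripper": 0.6}, {"translation": [0, 0, 0], "angular": [0, 0, 0], "gripper": 0.8}, {"translation": [0, 0, 0], "angular": [0, 0, 0], "gripper": 0.8}, {"translation": [0, 0, -0.6], "angular": [0, 0, 0], "gripper": 0.9}, {"translation": [0, 0, -0.9], "angular": [0, 0, 0], "gripper": 1}, {"translation": [0, 0, -0.9], "angular": [0, 0, 0], "gripper": 1}, {"translation": [0, 0, -0.9], "angular": [0, 0, 0], "gripper": 1}])

```text
t: 31.52
tool_pos: [0.4254, 0.1911, 0.1828]
tool_rot: [3.129, -0.284, 0.0]
contact_force: [0.4, 0.5, 0.3]
opening: 0.0854
grip_force: 0.0
```

drive_tool(steps=[{"translation": [0, 0.9, -0.3], "angular": [0, 0, 0], "gripper": 1}, {"translation": [0, 0.9, 0], "angular": [0, 0, 0], "gripper": 1}, {"translation": [0, 0.9, 0], "angular": [0, 0, 0], "gripper": 1}, {"translation": [0, 0.9, 0], "angular": [0, 0, 0], "gripper": 1}, {"translation": [0, 0.9, 0], "angular": [0, 0, 0], "gripper": 1}, {"translation": [0, 0, 0], "angular": [0, 0, 0], "gripper": 1}, {"translation": [0, 0, 0], "angular": [0, 0, 0], "gripper": 1}])

```text
t: 32.4
tool_pos: [0.3932, 0.0144, 0.1937]
tool_rot: [-3.128, 0.285, -0.0]
contact_force: [0.3, 0.8, -0.8]
opening: 0.0858
grip_force: 0.0
```

```bash
python3 - <<'E'
from station import ctrl
from h import *
a=ctrl.get_image("side");b=ctrl.get_image("top")
k=lambda d,r,c:cv2.resize(d["color"][r:r+130,c:c+160,::-1],None,fx=2.5,fy=2.5)
cv2.imwrite("pics/s7.png",np.hstack([k(a,90,230),k(b,155,210)]))
W=cloud(b);m=np.zeros((400,640),np.uint8);m[150:280,230:320]=(W[150:280,230:320,2]>.055)
N,l,s,c=cv2.connectedComponentsWithStats(m)
r=np.radians(-10.4)
for i in range(1,N):
    if s[i,4]>20:
        p=W[l==i];p=p[p[:,2]>np.percentile(p[:,2],85)-.006];D=p.mean(0)[:2]*1000-[511.1,175.4]
        print(c[i].round(),p.mean(0).round(4),"rack xy",(D[0]*np.cos(r)+D[1]*np.sin(r)).round(1),(-D[0]*np.sin(r)+D[1]*np.cos(r)).round(1))
print(ctrl.get_obs()["tool_pos"])
E
```

```text
[276. 178.] [0.5953 0.1594 0.0801] rack xy 85.7 -0.5
[271. 205.] [0.5386 0.1699 0.0726] rack xy 28.1 -0.5
[265. 231.] [0.4825 0.1806 0.0885] rack xy -29.0 -0.0
[313. 265.] [0.4068 0.068  0.514 ] rack xy -83.2 -124.5
[259. 258.] [0.4261 0.1907 0.0842] rack xy -86.3 -0.3
[0.39320875 0.01479889 0.1936844 ]
```

View pics/s7.png

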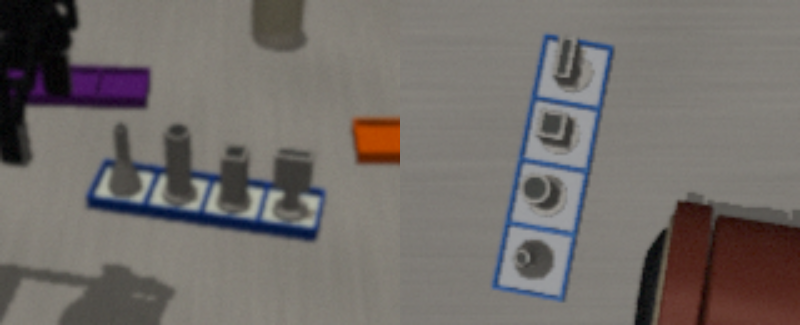

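All four stand upright and centred within 1.5 mm: cone (125,185), tube (180,190), square (235,195) and flat (292,205) from nearest bay to farthest. The gripper is clear of them.

```bash
python3 -c "
from station import ctrl
print(ctrl.finish_job())"
```

```text
the job is handed in; nothing more can be done
None
```

I've handed the job in: all four nozzles stand upright in the blue rack in reverse order (nearest bay to farthest: cone, tube, square, flat), within about 1.5 mm of their bay centres, after about 32 s.

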